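# Slide a vented oven cover off the rack edge and stack it

### The job

Two thin sheet-steel oven covers lie in the lanes of the plywood sliding rack. Slide the vented one (the one with the row of slots) along its lane until its end sticks out well past the rack's front edge, the one facing the pile, pick it up by that end, and lay it gently, slots up, flat and square on top of the pile of vented covers, keeping hold of it until it rests there. Leave the plain cover and the pile where they are.

Things in the scene. Friction and masses are not known exactly. Their poses are not given: they have to be found in the camera images.
- rack: Fixed plywood rack, 240 mm long (x), 150 wide (y). Origin: centre of its underside, on the bench. Covers lie on its floor, 50 mm above the bench, in two lanes along x, centred at y = +36 and -36 mm, 66 mm wide between rails 6 mm thick and 10 mm above the floor. Ends open: front edge, facing the pile, at x = +120 mm, rear at -120. Free air in front of the front edge down to the bench.
- vented_center (a point): Centre (half-way up) of the vented cover: grey steel, 150 mm long (x), 60 wide (y), 8 thick, z up, about 0.12 kg, balanced, seven flat dark slot marks across its top. Loose in either lane, behind the front edge, 3 mm play to each rail: no finger fits beside it there. Shut fingers lowered into the lane behind it can push its rear end; it stops where the push stops.
- plain_center (a point): Centre (half-way up) of the plain cover, a bystander: same size, no slots, one small round mark in the middle; lies in the other lane.
- pile_top (a point): Middle of the upper face of the pile's top cover, 46 mm above the bench; x along the covers' length, y across, z up. The pile is two loose vented covers, same size as the one to move, on a fixed wooden bearer 160 mm long, 45 wide, 30 high. Free air beside it down to the bench.
Mind the look-alikes: they are no part of the job. What is shaped like the part that bears pile_top but blue is not meant. What is shaped like the part that bears vented_center but orange is not meant.

How it is judged:
On the way, in this order (a step that is already met when the one before it is completed fails the run):
1. the vented cover, still lying flat in its lane, sticks out at least 25 mm past the rack's front edge (x of vented_center in the frame of rack between 0.07 and 0.125 m and z of vented_center in the frame of rack between 0.048 and 0.06 m and angle between vented_center's own z axis and vertical below 0.12 rad and angle between the x axis of vented_center and the x axis of rack, either way round below 0.12 rad), for 0.1 s.
2. the vented cover is held clear above the rack (z of vented_center in the frame of rack above 0.063 m and contact force between the fingers and vented above 0.5 N), for 0.1 s.
3. the vented cover is brought down to within 8 mm of the top of the pile, over it to 25 mm, while still held (horizontal distance between vented_center and pile_top below 0.025 m and z of vented_center in the frame of pile_top below 0.012 m and contact force between the fingers and vented above 0.3 N), for 0.05 s.
At the end, for the whole second after the job is handed in: The vented cover lies flat, slots up, and at rest on the top cover of the pile, its centre within 20 mm of the pile's centre and its length within 10 degrees of the pile's; the pile's top cover and the plain cover are each within 30 mm of where they were (horizontal distance between vented_center and pile_top below 0.02 m and z of vented_center in the frame of pile_top between 0.001 and 0.007 m and angle between the x axis of vented_center and the x axis of pile_top, either way round below 0.18 rad and angle between vented_center's own z axis and vertical below 0.1 rad and linear speed of vented below 0.02 m/s and distance of each of pile_top, plain_center from where it was at the start of the episode below 0.03 m); the robot touches nothing.
It fails at once if the plain cover is shifted by more than 30 mm (distance of plain_center from where it was at the start of the episode above 0.03 m).
It fails at once if the vented cover is turned over or falls off the rack (tilts beyond 60 degrees) (angle between vented_center's own z axis and vertical above 1.05 rad).
It also fails if it takes over 48 s, if anything falls off the work surface, if the arm or the gripper's body presses on something with over 40 N, if the wrist force passes 120 N, or if a joint passes its speed limit or range.

### The arm

A 6-joint arm with a two-finger parallel gripper is mounted at the origin on the work surface. World frame = base frame: x ahead of the robot, y to its left, z up, the work surface at z = 0. Lengths are in m, angles in rad, forces in N, time in s.
With the tool pointing down it reaches from about 0.225 to 0.875 m from the base axis. Payload 3.4 kg.
Tool frame: the origin (TCP) lies on the mounting face of the last link; the fingertips stand 173 mm ahead of it and the grasp point (between the pads) lies 155 mm ahead of it; y points along the fingers, x is the direction in which the jaws open and shut, and the axes are right-handed (so a half turn about y gives the same grasp; the last joint's range is limited). The gripper opens to 85 mm and grips with 20 to 120 N. Pads are 22 mm wide; open, the fingers measure 114 mm over their backs; the gripper's body (76 mm by 85 mm) begins 54 mm behind the grasp point. The pads swing forward as they close: fully open they stand 13 mm farther back than shut.
Start: joints at [-1.372, 0.276, 1.505, -0, 1.361, -0.121], TCP at [0.181, -0.546, 0.405] pointing down, gripper open.
Joint ranges: [-2.89, 2.89], [-0.75, 2.08], [0.22, 2.7], [-1.18, 4.32], [0.11, 2.71], [-2.7, 2.7]. Speed limits (rad/s): [2.57, 2.57, 3.14, 3.14, 3.14, 3.14].

### API

Orientations are given as a unit quaternion [w, x, y, z].
In Python, from rig import manip, vision, ticket gives the robot as it stands.
- The arm moves only by the tool arm_command, never from a script. Its argument "increments" is one flat list of numbers, 7 for each row, row after row: the turn, a rotation vector about the tool's x, y, z in rad, then the shift along the tool's x, y, z in cm, then the closure, from 0 (fully open) to 1 (shut). In form: [wx, wy, wz, tx, ty, tz, hand, wx, wy, wz, tx, ty, tz, hand, ...]. A call has 1 to 8 rows; each row shifts and turns the commanded pose from where the row before left it, along the tool's axes as they then stand; what a row does not reach is not made up. A row lasts 1/8 s, in which the tool goes at most 62.5 mm and 10.7 degrees, less where a joint would pass 70% of its speed; a pose out of reach is approached as far as the arm can. A call is refused whole if a number of a shift passes 6.25 or a number of a turn 0.188, either way. A call with a gripper value outside its range is refused whole. The fingers move at their own pace and stop on an object; "grip_force" is the grip in N (left out, the last holds). Time passes only in rows, so rows that do not move let the fingers close. It gives the time, the measured TCP pose, the force and the opening at its end, in the units of the state.
- manip.get_state(): the state, without advancing time (a new reading comes with each control period).
- vision.get_image(name): name is "side" or "top" or "wrist"; returns the picture (480x640x3 uint8, red, green, blue); there is no depth.
- vision.camera_params(name): a dict with "vfov" (degrees; the focal length in pixels is half the picture's height over the tangent of half this angle, whatever the lens; pixels are square), "cx", "cy" (the principal point, pixels), "R" (3x3) and "t" (3): a world point X has camera coordinates R X + t. Camera axes: x right, y down, z forward; pixel columns grow to the right and rows downward; lengths in m; the calibration is good to about 2 mm. The wrist camera is an equidistant fisheye: a pixel r from the principal point sees the ray r / f radians off the axis. A picture is of the moment at which its call begins: read the wrist's pose just before it. camera_params takes no time and is no camera call; for the wrist camera it gives the pose at the moment of the call.
- ticket.sign_off(): hands the job in, once; it reports no verdict.
The state is a dict: "clock": time; "qpos": joint angles; "qd": joint speeds; "effort": joint torques, N m; "position": TCP position; "ee_rot": TCP orientation; "contact_force": force on the tool from outside, world axes, zero at the start; "moment": the same for the moment, N m; "width": finger opening in m.
Only numpy, scipy, OpenCV 4.12 (cv2) and the standard library are available. Lean on these libraries where they do the work, as an engineer would, in place of code of your own. Each camera call takes 0.05 s, during which the arm holds its last target.

## Working session

There is one attempt and no reset: what is moved stays moved. The work goes in short steps, Python scripts to look and compute and a tool call to move; the robot and the scene stay as the last step left them, time stands still between calls to the robot, and variables do not carry over. Pictures are saved under pics/ and viewed, and the job is handed in when it is done.

Besides the shell and the picture viewer there is one more tool, called as name(argument=value, ...), one argument or row to a line, values as JSON. arm_command: Moves the arm, as the interface text tells. Its arguments: {"type":"object","properties":{"increments":{"type":"array"},"grip_force":{"type":"number"}},"required":["increments"]}

```bash
mkdir -p pics; ls; python3 - <<'E'
from rig import manip, vision
import cv2
print(manip.get_state())
for n in ("top","side"):
    p=vision.camera_params(n); print(n,p)
    cv2.imwrite(f"pics/{n}0.png",vision.get_image(n)[:,:,::-1])
E
```

```text
pics
{'clock': 0.0, 'qpos': array([-1.37198439e+00,  2.76564358e-01,  1.50614297e+00, -8.42789619e-06,
        1.36069580e+00, -1.21020429e-01]), 'qd': array([ 0.00092406,  0.00028806, -0.00033624,  0.00083445, -0.00219277,
       -0.00135233]), 'effort': array([-2.87611965e-04, -4.16775727e+01, -2.45802748e+01, -3.75722848e-04,
        1.09257977e-02, -1.04295486e-05]), 'position': array([ 0.18072201, -0.54562576,  0.40385298]), 'ee_rot': array([ 0.57367071, -0.57280564,  0.41447377, -0.41353006]), 'contact_force': array([-0.55794378, -0.04999303,  1.12532762]), 'moment': array([ 0.01437516,  0.01098491, -0.0536816 ]), 'width': 0.08501235068293037}
top {'vfov': 57.47464679663259, 'cx': 313.39173870054356, 'cy': 244.5748338640358, 'R': array([[ 0.01109862, -0.99951406, -0.02912829],
       [-0.99873523, -0.00965198, -0.04934343],
       [ 0.04903831,  0.02963909, -0.99835703]]), 't': array([-0.04777094,  0.46597384,  0.88446833])}
side {'vfov': 50.282981347561666, 'cx': 328.38091869406617, 'cy': 230.37512814402874, 'R': array([[-0.98168175, -0.19050316,  0.00307975],
       [-0.14151891,  0.71824777, -0.68124337],
       [ 0.12756699, -0.66920003, -0.73205053]]), 't': array([0.46152922, 0.13881197, 0.97741   ])}
```

View pics/top0.png

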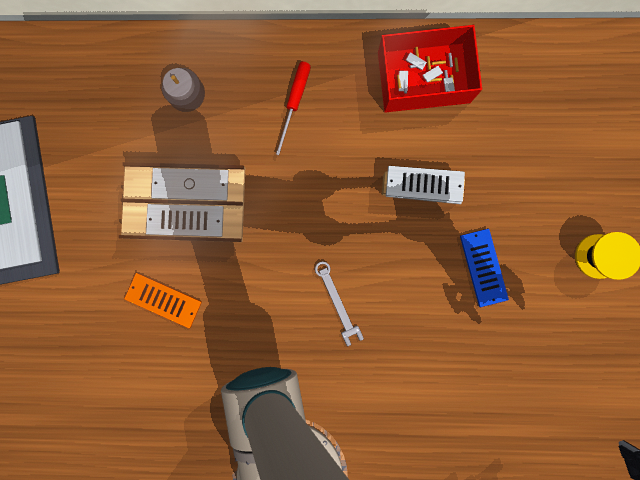

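View pics/side0.png

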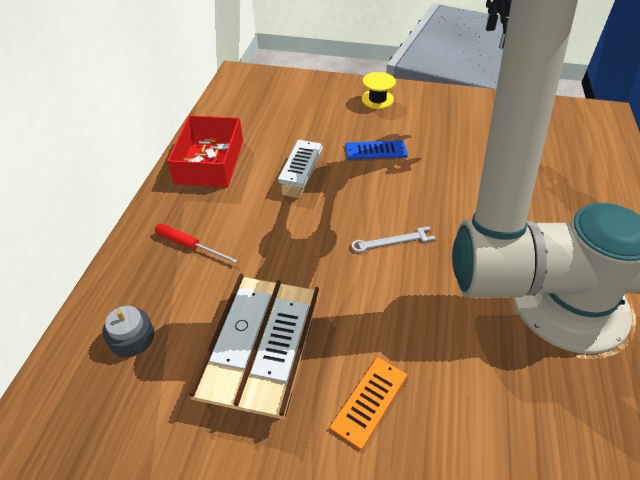

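```bash
python3 - <<'E'
import cv2,numpy as np
t=cv2.imread("pics/top0.png"); s=cv2.imread("pics/side0.png")
def c(im,x0,y0,w,h,k,n): cv2.imwrite(n,cv2.resize(im[y0:y0+h,x0:x0+w],None,fx=k,fy=k,interpolation=cv2.INTER_CUBIC))
c(t,110,155,150,100,5,"pics/tA.png"); c(t,375,155,100,60,7,"pics/tB.png")
c(s,185,265,140,155,4,"pics/sA.png"); c(s,270,130,60,75,8,"pics/sB.png")
E
```

```text
(no output)
```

View pics/tA.png

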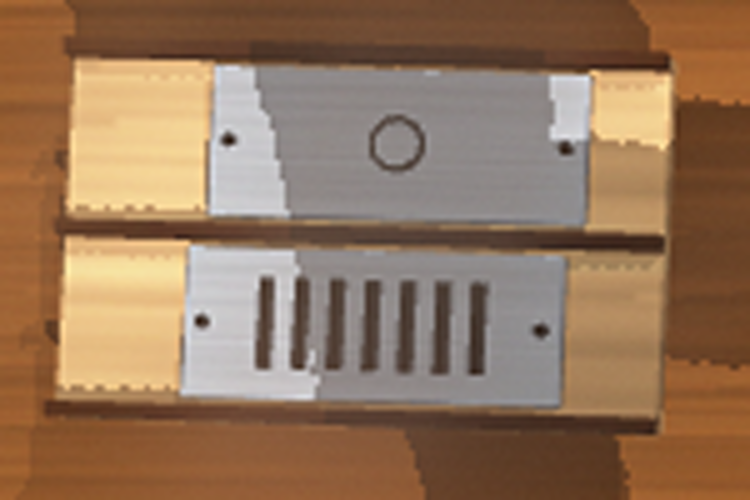

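View pics/tB.png

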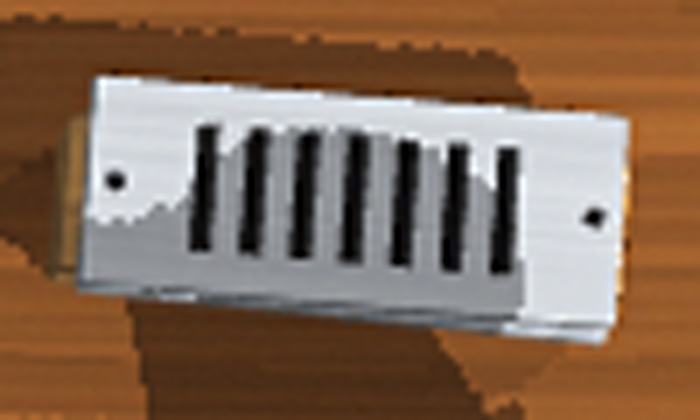

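View pics/sA.png

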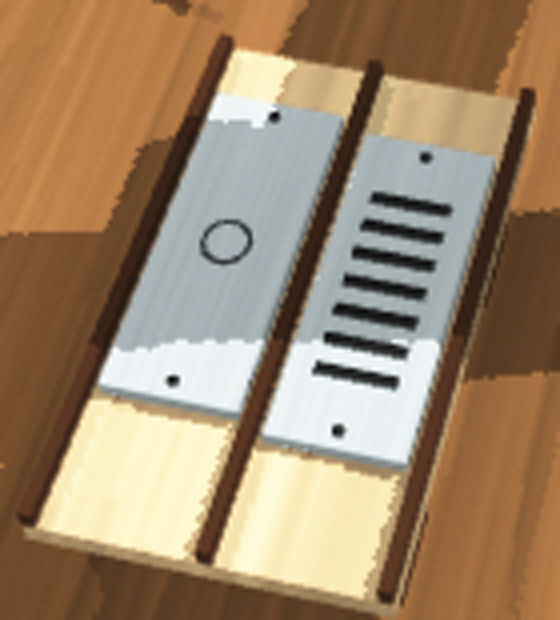

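View pics/sB.png

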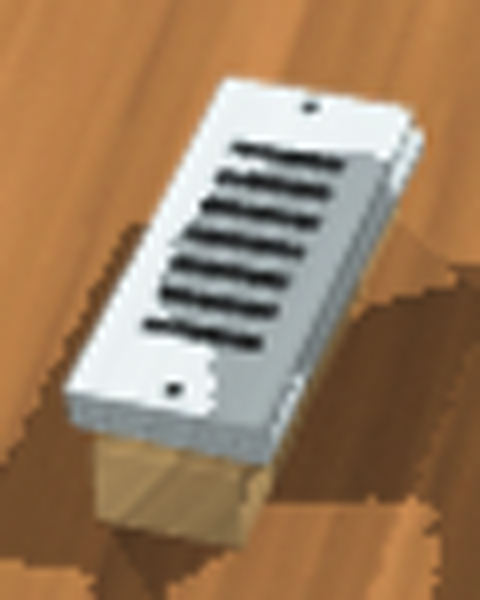

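```bash
cat > h.py <<'E'
import numpy as np
from rig import vision
def ray(p,u,v):
    f=240/np.tan(np.radians(p["vfov"])/2); R=np.array(p["R"]);t=np.array(p["t"])
    d=R.T@np.array([(u-p["cx"])/f,(v-p["cy"])/f,1]); return -R.T@t,d/np.linalg.norm(d)
def tri(a,b):
    P=vision.camera_params
    A=np.zeros((3,3));B=np.zeros(3);L=[]
    for n,(u,v) in (("top",a),("side",b)):
        o,d=ray(P(n),u,v);M=np.eye(3)-np.outer(d,d);A+=M;B+=M@o;L.append((o,M))
    X=np.linalg.solve(A,B); return X, max(np.linalg.norm(M@(X-o)) for o,M in L)
def onplane(n,uv,z):
    o,d=ray(vision.camera_params(n),*uv); return o+d*(z-o[2])/d[2]
def crop(x0,y0,k): return lambda u,v:(x0+(u+.5)/k-.5,y0+(v+.5)/k-.5)
tA=crop(110,155,5);tB=crop(375,155,7);sA=crop(185,265,4);sB=crop(270,130,8)
E
python3 - <<'E'
from h import *
np.set_printoptions(precision=4,suppress=True)
def T(name,f,g,L):
    out=[]
    for a,b in L:
        X,e=tri(f(*a),g(*b)); print(name,X,round(e*1e3,1)); out.append(X)
    out=np.array(out); print("  mean",out.mean(0)); return out
h=T("vent holes r,f",tA,sA,[((202,321),(338,430)),((541,331),(427,157))]); d=h[1]-h[0]; print(np.degrees(np.arctan2(d[1],d[0])),np.linalg.norm(d))
T("vent corners",tA,sA,[((190,247),(263,437)),((180,396),(408,466)),((567,257),(363,135)),((560,408),(495,158))])
h=T("plain holes",tA,sA,[((228,140),(173,380)),((566,149),(275,117))])
r=T("rails",tA,sA,[((70,45),(28,520)),((60,228),(206,555)),((48,408),(388,597)),((670,60),(228,40)),((665,243),(375,65)),((657,426),(528,92))])
d=r[3:].mean(0)-r[:3].mean(0); print(np.degrees(np.arctan2(d[1],d[0])),np.linalg.norm(d))
h=T("pile holes",tB,sB,[((116,181),(174,389)),((595,217),(311,107))]); d=h[1]-h[0]; print(np.degrees(np.arctan2(d[1],d[0])),np.linalg.norm(d))
h=T("pile corners",tB,sB,[((95,76),(66,392)),((630,118),(228,79)),((80,285),(270,432))])
E
```

```text
vent holes r,f [0.5122 0.2773 0.0583] 0.5
vent holes r,f [0.509  0.1431 0.0582] 0.2
  mean [0.5106 0.2102 0.0582]
-91.34706441856069 0.13423485676569355
vent corners [0.5416 0.2844 0.0549] 0.3
vent corners [0.4821 0.2859 0.0562] 0.2
vent corners [0.5397 0.1346 0.0544] 1.2
vent corners [0.4795 0.1358 0.0551] 0.6
  mean [0.5107 0.2102 0.0551]
plain holes [0.5837 0.269  0.0584] 0.4
plain holes [0.5811 0.135  0.0578] 0.4
  mean [0.5824 0.202  0.0581]
rails [0.6216 0.3351 0.0544] 0.3
rails [0.5485 0.3361 0.056 ] 0.2
rails [0.4767 0.3386 0.0557] 0.3
rails [0.6166 0.095  0.055 ] 0.2
rails [0.5449 0.0958 0.0548] 0.7
rails [0.4727 0.0975 0.0551] 0.5
  mean [0.5469 0.2164 0.0552]
-90.99665383083904 0.24052286466420517
pile holes [ 0.5928 -0.1956  0.0465] 0.3
pile holes [ 0.5832 -0.329   0.0464] 0.1
  mean [ 0.588  -0.2623  0.0465]
-94.12728037557157 0.13375136739846233
pile corners [ 0.6228 -0.1898  0.0453] 0.2
pile corners [ 0.6115 -0.3393  0.0451] 0.1
pile corners [ 0.5634 -0.186   0.044 ] 0.0
  mean [ 0.5992 -0.2384  0.0448]
```

```bash
cat > plan.py <<'E'
import numpy as np, sys
from scipy.spatial.transform import Rotation as R
from rig import manip
def st(): 
    s=manip.get_state(); q=s["ee_rot"]; return s, R.from_quat([q[1],q[2],q[3],q[0]])
def target(yaw_deg): # tool x at yaw, y down
    a=np.radians(yaw_deg); x=np.array([np.cos(a),np.sin(a),0]); y=np.array([0,0,-1.]); return R.from_matrix(np.stack([x,y,np.cross(x,y)],1))
def plan(pos,yaw,n,hand):
    s,r=st(); Rt=target(yaw); rv=(r.inv()*Rt).as_rotvec(); dp=(np.array(pos)-s["position"])/n
    out=[]
    for i in range(n):
        c=r*R.from_rotvec(rv*i/n); t=c.inv().apply(dp)*100
        out+=[*np.round(rv/n,4),*np.round(t,3),hand]
    print("clock",s["clock"],"pos",s["position"].round(4),"F",s["contact_force"].round(2),"w",round(s["width"],4),"q",s["qpos"].round(2)); print("total rv",rv.round(4),"tool shift cm",(Rt.inv().apply(dp)*n*100).round(3))
    for i in range(n): print([float(v) for v in out[7*i:7*i+7]])
E
python3 -c "
from plan import *
plan([0.5135,0.318,0.32],-1.1,16,1)"
```

```text
clock 0.1 pos [ 0.1807 -0.5457  0.4039] F [0.05 0.2  0.38] w 0.0852 q [-1.37  0.28  1.51  0.    1.36 -0.12]
total rv [-1.2000e-03 -1.2318e+00 -1.3000e-03] tool shift cm [31.613  8.393 86.989]
[-0.0001, -0.077, -0.0001, -4.47, 0.533, 3.671, 1.0]
[-0.0001, -0.077, -0.0001, -4.174, 0.532, 4.004, 1.0]
[-0.0001, -0.077, -0.0001, -3.854, 0.531, 4.313, 1.0]
[-0.0001, -0.077, -0.0001, -3.511, 0.531, 4.597, 1.0]
[-0.0001, -0.077, -0.0001, -3.147, 0.53, 4.853, 1.0]
[-0.0001, -0.077, -0.0001, -2.764, 0.529, 5.081, 1.0]
[-0.0001, -0.077, -0.0001, -2.365, 0.529, 5.279, 1.0]
[-0.0001, -0.077, -0.0001, -1.952, 0.528, 5.445, 1.0]
[-0.0001, -0.077, -0.0001, -1.528, 0.528, 5.579, 1.0]
[-0.0001, -0.077, -0.0001, -1.094, 0.527, 5.68, 1.0]
[-0.0001, -0.077, -0.0001, -0.654, 0.527, 5.747, 1.0]
[-0.0001, -0.077, -0.0001, -0.21, 0.526, 5.781, 1.0]
[-0.0001, -0.077, -0.0001, 0.235, 0.526, 5.78, 1.0]
[-0.0001, -0.077, -0.0001, 0.679, 0.525, 5.745, 1.0]
[-0.0001, -0.077, -0.0001, 1.119, 0.525, 5.675, 1.0]
[-0.0001, -0.077, -0.0001, 1.552, 0.525, 5.573, 1.0]
```

arm_command(
  increments=[0,-0.077,0,-4.5,0,3.7,1,0,-0.077,0,-4.2,0,4.0,1,0,-0.077,0,-3.9,0,4.3,1,0,-0.077,0,-3.5,0,4.6,1,0,-0.077,0,-3.1,0,4.9,1,0,-0.077,0,-2.8,0,5.1,1,0,-0.077,0,-2.4,0,5.3,1,0,-0.077,0,-2.0,0,5.4,1],
  grip_force=30,
)

```text
clock: 1.1
position: [0.3468, -0.1107, 0.4047]
ee_rot: [-0.672, 0.672, -0.22, 0.22]
contact_force: [0.5, -0.5, 0.5]
width: -0.0
```

```bash
python3 -c "
from plan import *
plan([0.5135,0.318,0.32],-1.1,10,1)"
```

```text
clock 1.1 pos [ 0.3468 -0.1107  0.4047] F [ 0.52 -0.55  0.49] w -0.0 q [-0.5  -0.05  1.89  0.    1.3   0.13]
total rv [ 0.000e+00 -6.139e-01  6.000e-04] tool shift cm [15.84   8.465 43.18 ]
[0.0, -0.0614, 0.0001, -1.193, 0.846, 4.442, 1.0]
[0.0, -0.0614, 0.0001, -0.918, 0.847, 4.507, 1.0]
[0.0, -0.0614, 0.0001, -0.64, 0.847, 4.555, 1.0]
[0.0, -0.0614, 0.0001, -0.359, 0.847, 4.585, 1.0]
[0.0, -0.0614, 0.0001, -0.077, 0.847, 4.599, 1.0]
[0.0, -0.0614, 0.0001, 0.205, 0.847, 4.595, 1.0]
[0.0, -0.0614, 0.0001, 0.487, 0.847, 4.574, 1.0]
[0.0, -0.0614, 0.0001, 0.766, 0.847, 4.535, 1.0]
[0.0, -0.0614, 0.0001, 1.043, 0.847, 4.48, 1.0]
[0.0, -0.0614, 0.0001, 1.316, 0.847, 4.407, 1.0]
```

arm_command(
  increments=[0,-0.077,0,-1.5,0.5,5.6,1,0,-0.077,0,-1.1,1,5.65,1,0,-0.077,0,-0.6,1,5.7,1,0,-0.077,0,-0.2,1,5.7,1,0,-0.077,0,0.3,1,5.7,1,0,-0.077,0,0.7,1,5.7,1,0,-0.077,0,1.1,1,5.6,1,0,-0.075,0,1.6,1.0,5.5,1],
)

```text
clock: 2.1
position: [0.5141, 0.3166, 0.3288]
ee_rot: [-0.707, 0.707, -0.007, 0.006]
contact_force: [0.5, -0.5, -0.2]
width: 0.0004
```

```bash
python3 -c "
from plan import *
plan([0.5135,0.318,0.245],-1.1,6,1)"
```

```text
clock 2.1 pos [0.5141 0.3166 0.3288] F [ 0.54 -0.52 -0.21] w 0.0004 q [ 0.44  0.37  1.56 -0.    1.21  0.46]
total rv [ 0.0007  0.0012 -0.0004] tool shift cm [-0.061  8.384  0.14 ]
[0.0001, 0.0002, -0.0001, -0.01, 1.397, 0.024, 1.0]
[0.0001, 0.0002, -0.0001, -0.01, 1.397, 0.024, 1.0]
[0.0001, 0.0002, -0.0001, -0.01, 1.397, 0.024, 1.0]
[0.0001, 0.0002, -0.0001, -0.01, 1.397, 0.024, 1.0]
[0.0001, 0.0002, -0.0001, -0.01, 1.397, 0.024, 1.0]
[0.0001, 0.0002, -0.0001, -0.01, 1.397, 0.024, 1.0]
```

arm_command(
  increments=[0,0,0,0,1.5,0.03,1,0,0,0,0,1.5,0.03,1,0,0,0,0,1.5,0.03,1,0,0,0,0,1.5,0.03,1,0,0,0,0,1.5,0.02,1,0,0,0,0,1.2,0,1,0,0,0,0,0.4,0,1,0,0,0,0,0,0,1],
)

```text
clock: 3.1
position: [0.5139, 0.3161, 0.2385]
ee_rot: [-0.707, 0.707, -0.007, 0.007]
contact_force: [0.0, 0.8, -0.2]
width: -0.0001
```

```bash
python3 -c "
from plan import *
import cv2
from rig import vision
plan([0.5135,0.318,0.225],-1.1,1,1)
p=vision.camera_params('wrist');print(p)
cv2.imwrite('pics/w1.png',vision.get_image('wrist')[:,:,::-1])
im=vision.get_image('side')[:,:,::-1][200:440,150:390]
cv2.imwrite('pics/s1.png',cv2.resize(im,None,fx=2.5,fy=2.5))
"
```

```text
clock 3.1 pos [0.5139 0.3161 0.2385] F [ 0.01  0.8  -0.22] w -0.0001 q [ 0.44  0.45  1.68 -0.    1.01  0.46]
total rv [ 0.0002 -0.0018 -0.0002] tool shift cm [-0.043  1.347  0.19 ]
[0.0002, -0.0018, -0.0002, -0.043, 1.347, 0.19, 1.0]
{'vfov': 65.70646984690485, 'cx': 317.4485480820071, 'cy': 242.36164217236637, 'R': array([[ 9.99782235e-01, -2.08569599e-02, -6.85863599e-04],
       [-1.98695976e-02, -9.61469440e-01,  2.74192843e-01],
       [-6.37826602e-03, -2.74119505e-01, -9.61674485e-01]]), 't': array([-0.50761478,  0.3236499 ,  0.30799006])}
```

View pics/w1.png

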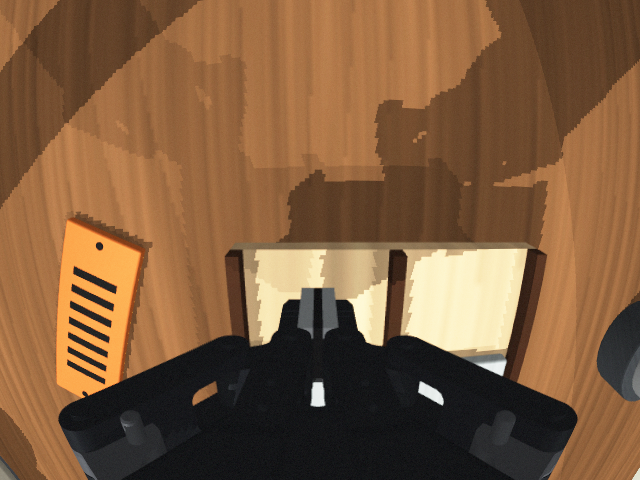

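View pics/s1.png

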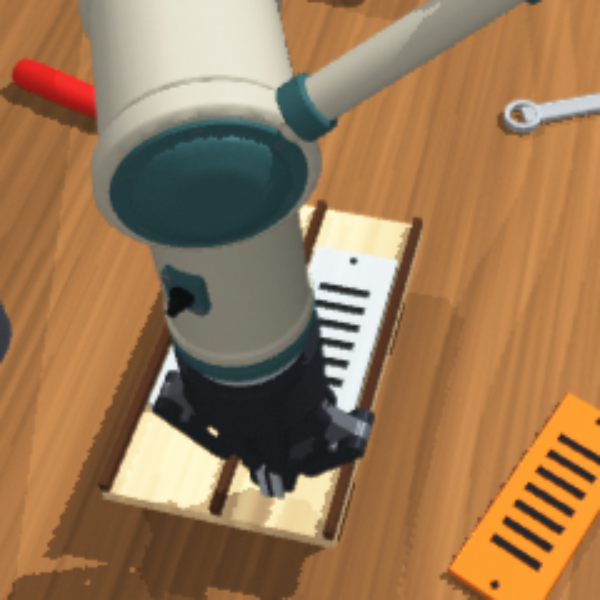

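arm_command(
  increments=[0,0,0,-0.03,0.6,0,1,0,0,0,0,0.4,0,1,0,0,0,0,0.2,0,1,0,0,0,0,0,0,1],
)

```text
clock: 3.7
position: [0.5135, 0.3161, 0.2264]
ee_rot: [-0.707, 0.707, -0.008, 0.007]
contact_force: [0.5, 0.0, 0.8]
width: 0.0004
```

arm_command(
  increments=[0,0,0,0,0,-1,1,0,0,0,0,0,-1,1,0,0,0,0,0,-1.2,1,0,0,0,0,0,-1.2,1,0,0,0,0,0,-1.2,1,0,0,0,0,0,-1.2,1,0,0,0,0,0,-1,1,0,0,0,0,0,-0.6,1],
)

```text
clock: 4.7
position: [0.5118, 0.2315, 0.2267]
ee_rot: [0.707, -0.707, 0.008, -0.008]
contact_force: [-0.2, 1.3, 0.5]
width: 0.0002
```

```bash
python3 -c "
from plan import *
import cv2
from rig import vision
plan([0.509,0.2005,0.226],-1.1,1,1)
cv2.imwrite('pics/t2.png',cv2.resize(vision.get_image('top')[:,:,::-1][140:260,110:310],None,fx=4,fy=4,interpolation=2))
"
```

```text
clock 4.7 pos [0.5118 0.2315 0.2267] F [-0.21  1.34  0.54] w 0.0002 q [0.3  0.41 1.79 0.   0.94 0.32]
total rv [-0.0001 -0.0023  0.0001] tool shift cm [-0.224  0.074 -3.101]
[-0.0001, -0.0023, 0.0001, -0.217, 0.074, -3.101, 1.0]
```

View pics/t2.png

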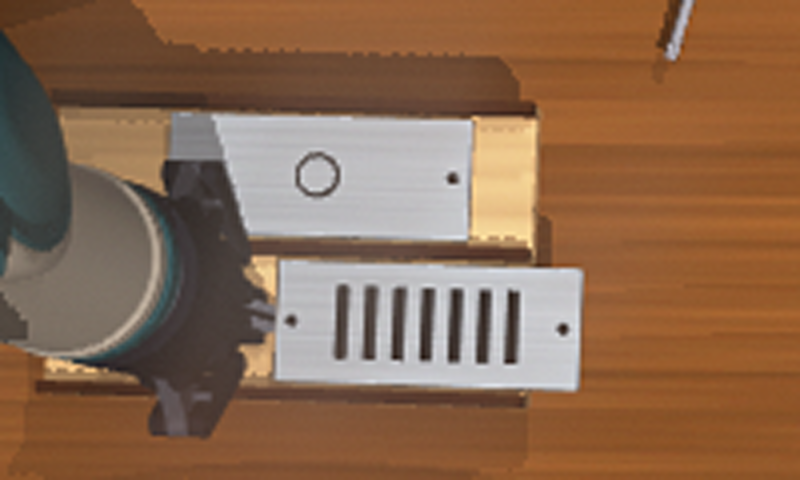

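arm_command(
  increments=[0,0,0,0,0,-0.6,1,0,0,0,-0.05,0,-0.8,1,0,0,0,-0.05,0,-0.8,1,0,0,0,0,0,-0.5,1,0,0,0,0,0,-0.3,1,0,0,0,0,0,-0.1,1,0,0,0,0,0,0,1],
)

```text
clock: 5.62
position: [0.5101, 0.201, 0.2266]
ee_rot: [-0.707, 0.707, -0.007, 0.007]
contact_force: [-0.2, -0.0, -0.5]
width: -0.0
```

```bash
python3 -c "
from plan import *
import cv2
from rig import vision
plan([0.509,0.2005,0.226],-1.1,1,1)
cv2.imwrite('pics/t3.png',cv2.resize(vision.get_image('top')[:,:,::-1][140:260,110:310],None,fx=4,fy=4,interpolation=2))
cv2.imwrite('pics/s3.png',cv2.resize(vision.get_image('side')[:,:,::-1][200:400,150:350],None,fx=3,fy=3,interpolation=2))
"
```

```text
clock 5.625 pos [0.5101 0.201  0.2266] F [-0.24 -0.03 -0.52] w -0.0 q [ 0.25  0.4   1.82 -0.    0.93  0.27]
total rv [ 0.0004 -0.0017 -0.0002] tool shift cm [-0.108  0.062 -0.054]
[0.0004, -0.0017, -0.0002, -0.108, 0.062, -0.054, 1.0]
```

View pics/t3.png

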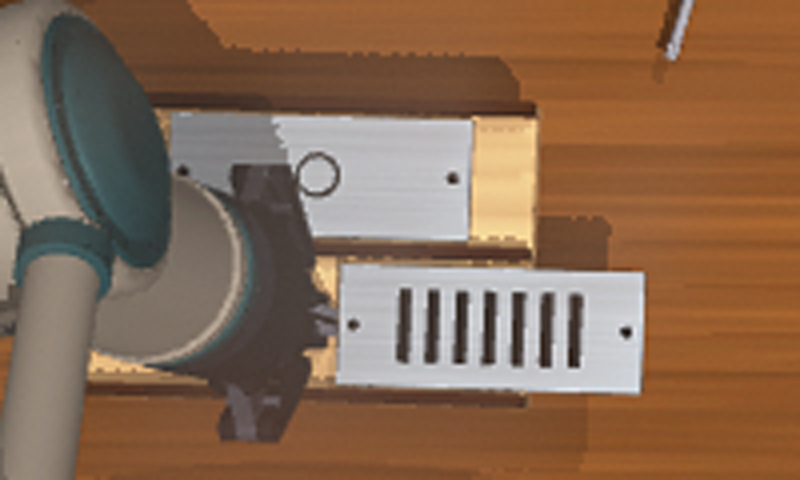

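View pics/s3.png

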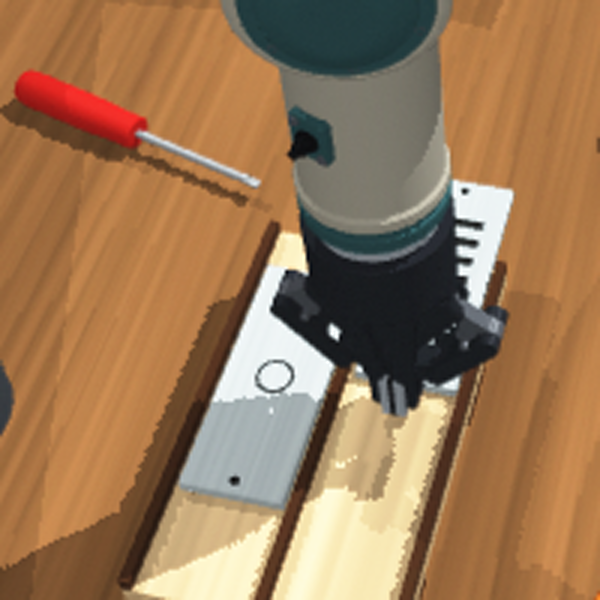

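```bash
python3 - <<'E'
from h import *
np.set_printoptions(precision=4,suppress=True)
c=crop(110,140,4); s=crop(150,200,3)
P=[onplane("top",c(*u),.058) for u in ((353,324),(627,331))]; print(P,sum(P)/2,np.degrees(np.arctan2(*(P[1]-P[0])[1::-1])))
Q=[onplane("top",c(*u),.058) for u in ((343,265),(645,273),(641,393),(336,384))]; print(np.array(Q),sum(Q)/4)
print(tri(c(627,331),s(464,191)), tri(c(645,273),s(513,189)))
E
```

```text
[array([0.5089, 0.1824, 0.058 ]), array([0.5065, 0.0478, 0.058 ])] [0.5077 0.1151 0.058 ] -90.99472082300264
[[0.5379 0.1881 0.058 ]
 [0.535  0.0394 0.058 ]
 [0.4764 0.0405 0.058 ]
 [0.4794 0.1901 0.058 ]] [0.5072 0.1145 0.058 ]
(array([0.507 , 0.0479, 0.0573]), np.float64(0.00038651044685574323)) (array([0.5064, 0.0379, 0.0567]), np.float64(0.028546312631981655))
```

arm_command(
  increments=[0,0,0,0,0,0.4,1,0,0,0,0,-1.5,0.4,1,0,0,0,0,-3,0,1,0,0,0,0,-3,-2,0,0,0,0,0,0,-4,0,0,0,0,0,0,-4,0,0,0,0,-0.1,0,-4,0,0,0,0,0,0,-0.7,0],
  grip_force=50,
)

```text
clock: 6.72
position: [0.5063, 0.0607, 0.3028]
ee_rot: [-0.707, 0.707, -0.008, 0.009]
contact_force: [0.6, 0.6, 0.3]
width: 0.0853
```

```bash
python3 -c "
from plan import *
plan([0.5067,0.062,0.24],-1.0,1,0)"
```

```text
clock 6.725 pos [0.5063 0.0607 0.3028] F [0.65 0.58 0.33] w 0.0853 q [-0.02  0.26  1.8  -0.    1.08  0.01]
total rv [ 0.0005 -0.006   0.0015] tool shift cm [0.043 6.281 0.133]
[0.0005, -0.006, 0.0015, 0.032, 6.281, 0.136, 0.0]
```

arm_command(
  increments=[0,-0.006,0,0.04,2,0.13,0,0,0,0,0,2.0,0,0,0,0,0,0,1.6,0,0,0,0,0,0,0.6,0,0,0,0,0,0,0,0,0],
)

```text
clock: 7.35
position: [0.5068, 0.064, 0.2399]
ee_rot: [0.707, -0.707, 0.005, -0.005]
contact_force: [-0.4, -0.5, 1.6]
width: 0.0853
```

```bash
python3 -c "
from plan import *
import cv2
from rig import vision
plan([0.5067,0.062,0.219],-1.0,1,0)
p=vision.camera_params('wrist');print(p)
cv2.imwrite('pics/w4.png',vision.get_image('wrist')[:,:,::-1])
cv2.imwrite('pics/s4.png',cv2.resize(vision.get_image('side')[:,:,::-1][100:350,150:400],None,fx=2.4,fy=2.4,interpolation=2))
"
```

```text
clock 7.35 pos [0.5068 0.064  0.2399] F [-0.39 -0.48  1.64] w 0.0853 q [-0.01  0.33  1.88  0.    0.93  0.  ]
total rv [-0.0001  0.003   0.    ] tool shift cm [-0.005  2.087 -0.203]
[-0.0001, 0.003, 0.0, -0.006, 2.087, -0.204, 0.0]
{'vfov': 65.70646984690485, 'cx': 317.4485480820071, 'cy': 242.36164217236637, 'R': array([[ 9.99898022e-01, -1.42717785e-02, -5.11469016e-04],
       [-1.35859563e-02, -9.61664210e-01,  2.73892987e-01],
       [-4.40080148e-03, -2.73858107e-01, -9.61760038e-01]]), 't': array([-0.50628908,  0.07765869,  0.23917275])}
```

View pics/w4.png

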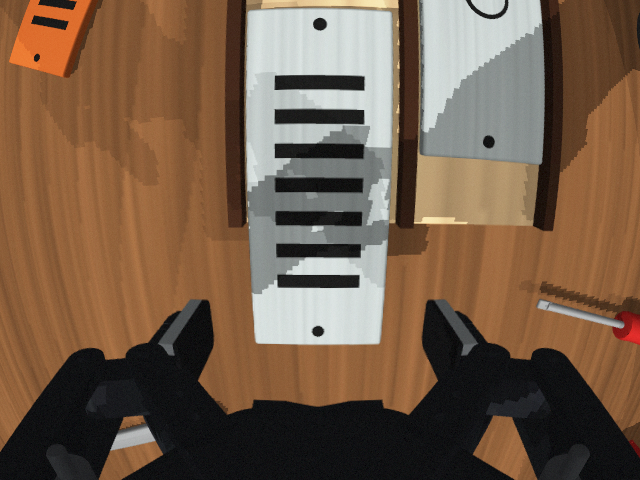

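View pics/s4.png

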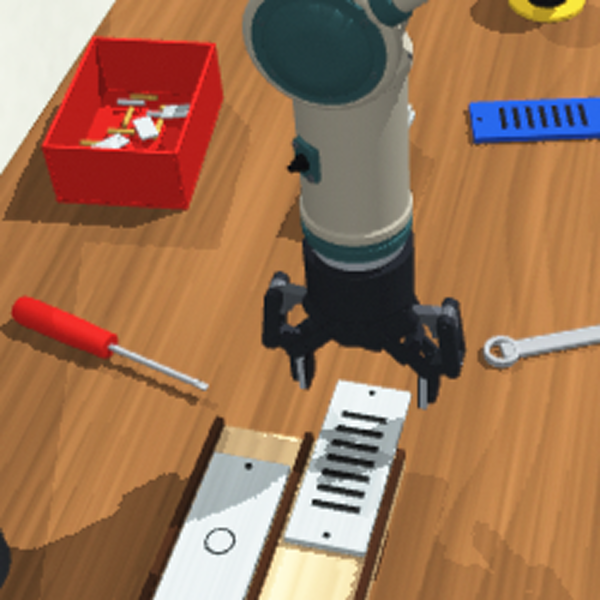

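```bash
python3 - <<'E'
import numpy as np
from rig import vision
p=vision.camera_params('wrist');f=240/np.tan(np.radians(p['vfov'])/2)
for z in (.067,.073,.08,.086):
  for dy in (.011,-.011):
    for dx in (-.0425,.0425):
      c=p['R']@np.array([.5068+dx,.064+dy,z])+p['t'];r=np.hypot(c[0],c[1]);th=np.arctan2(r,c[2])
      print(z,dy,dx,(p['cx']+f*th*c[0]/r,p['cy']+f*th*c[1]/r))
E
```

```text
0.067 0.011 -0.0425 (np.float64(214.34561040451746), np.float64(283.09033348607204))
0.067 0.011 0.0425 (np.float64(415.7134715525863), np.float64(280.42283314624893))
0.067 -0.011 -0.0425 (np.float64(220.13824299420438), np.float64(328.63163291857927))
0.067 -0.011 0.0425 (np.float64(411.5526349833664), np.float64(326.2828536830509))
0.073 0.011 -0.0425 (np.float64(210.64309652512114), np.float64(288.58392519538216))
0.073 0.011 0.0425 (np.float64(419.2994239085204), np.float64(285.85330622852945))
0.073 -0.011 -0.0425 (np.float64(216.94679670718457), np.float64(335.2878603415635))
0.073 -0.011 0.0425 (np.float64(414.6875976342158), np.float64(332.90156632499406))
0.08 0.011 -0.0425 (np.float64(206.0049880004782), np.float64(295.49945980114444))
0.08 0.011 0.0425 (np.float64(423.79635437963685), np.float64(292.6955172419741))
0.08 -0.011 -0.0425 (np.float64(212.986014706047), np.float64(343.5919122087647))
0.08 -0.011 0.0425 (np.float64(418.5816811985443), np.float64(341.1648929362703))
0.086 0.011 -0.0425 (np.float64(201.7298704210841), np.float64(301.907510207188))
0.086 0.011 0.0425 (np.float64(427.94624406807145), np.float64(299.0419126236718))
0.086 -0.011 -0.0425 (np.float64(209.37204538287412), np.float64(351.2114676939433))
0.086 -0.011 0.0425 (np.float64(422.1381461540036), np.float64(348.7531306511514))
```

arm_command(
  increments=[0,0,0,0,1,-0.1,0,0,0,0,0,0.9,-0.05,0,0,0,0,0,0.35,0,0,0,0,0,0,0,0,0],
)

```text
clock: 7.95
position: [0.5065, 0.0619, 0.2167]
ee_rot: [-0.707, 0.707, -0.006, 0.005]
contact_force: [-0.6, -0.9, 0.2]
width: 0.0853
```

```bash
python3 -c "
from plan import *
import cv2
from rig import vision
plan([0.5067,0.062,0.2175],-1.0,1,0)
cv2.imwrite('pics/s5.png',cv2.resize(vision.get_image('side')[:,:,::-1][200:350,220:370],None,fx=4,fy=4,interpolation=2))
"
```

```text
clock 7.95 pos [0.5065 0.0619 0.2167] F [-0.62 -0.87  0.15] w 0.0853 q [-0.01  0.36  1.91 -0.    0.87  0.  ]
total rv [ 0.      0.0023 -0.0011] tool shift cm [ 0.025 -0.083  0.008]
[0.0, 0.0023, -0.0011, 0.025, -0.083, 0.008, 0.0]
```

View pics/s5.png

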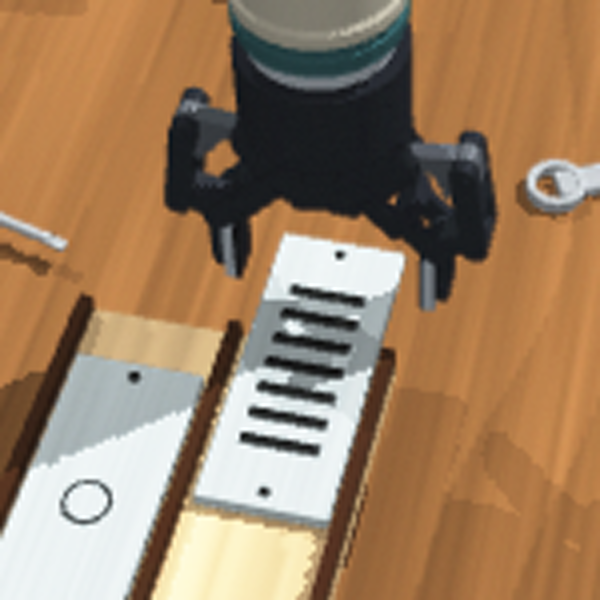

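arm_command(
  increments=[0,0,0,0,0,0,0.15,0,0,0,0,0,0,0.25,0,0,0,0,0,0,0.3,0,0,0,0,0,0,0.4,0,0,0,0,0,0,1,0,0,0,0,0,0,1,0,0,0,0,0,0,1],
  grip_force=45,
)

```text
clock: 8.88
position: [0.5067, 0.0619, 0.2174]
ee_rot: [-0.707, 0.707, -0.005, 0.006]
contact_force: [-0.8, -0.4, 5.5]
width: 0.0585
```

```bash
python3 -c "
from plan import *
import cv2
from rig import vision
plan([0.5067,0.062,0.2175],-1.0,1,0)
cv2.imwrite('pics/w6.png',vision.get_image('wrist')[:,:,::-1])
cv2.imwrite('pics/s6.png',cv2.resize(vision.get_image('side')[:,:,::-1][200:350,220:370],None,fx=4,fy=4,interpolation=2))
"
```

```text
clock 8.875 pos [0.5067 0.0619 0.2174] F [-0.82 -0.37  5.54] w 0.0585 q [-0.01  0.36  1.91 -0.    0.87  0.  ]
total rv [0.0001 0.0024 0.0006] tool shift cm [-0.003 -0.008  0.005]
[0.0001, 0.0024, 0.0006, -0.003, -0.008, 0.005, 0.0]
```

View pics/w6.png

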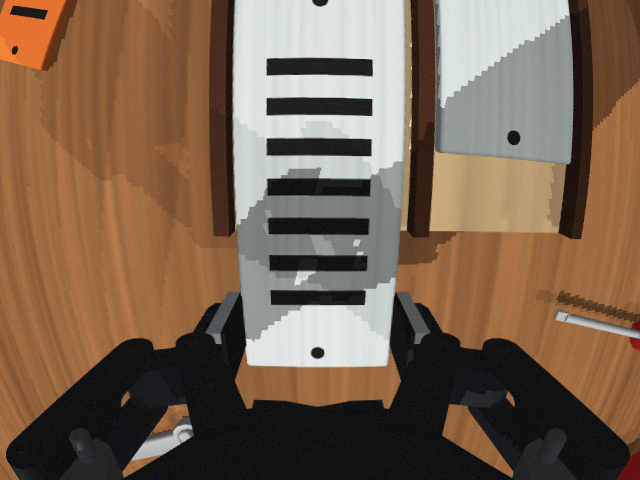

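View pics/s6.png

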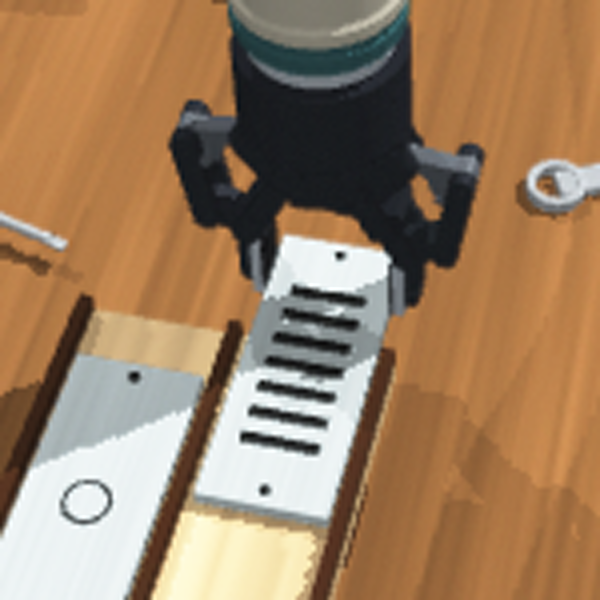

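arm_command(
  increments=[0,0,0,0,0,0,1,0,0,0,0,-0.3,0,1,0,0,0,0,-0.6,0,1,0,0,0,0,-0.8,0,1,0,0,0,0,-0.8,0,1,0,0,0,0,-0.5,0,1,0,0,0,0,0,0,1],
  grip_force=60,
)

```text
clock: 9.85
position: [0.5067, 0.062, 0.2477]
ee_rot: [-0.707, 0.707, -0.005, 0.006]
contact_force: [0.3, -0.4, -0.7]
width: 0.0579
```

```bash
python3 -c "
from plan import *
import cv2
from rig import vision
plan([0.5067,0.062,0.2175],-1.0,1,0)
cv2.imwrite('pics/w7.png',vision.get_image('wrist')[:,:,::-1])
cv2.imwrite('pics/s7.png',cv2.resize(vision.get_image('side')[:,:,::-1][180:350,220:390],None,fx=3.5,fy=3.5,interpolation=2))
"
```

```text
clock 9.85 pos [0.5067 0.062  0.2477] F [ 0.35 -0.38 -0.65] w 0.0579 q [-0.01  0.32  1.87 -0.    0.94  0.  ]
total rv [0.0001 0.0025 0.0012] tool shift cm [-3.000e-03  3.024e+00  1.000e-03]
[0.0001, 0.0025, 0.0012, -0.006, 3.024, 0.001, 0.0]
```

View pics/w7.png

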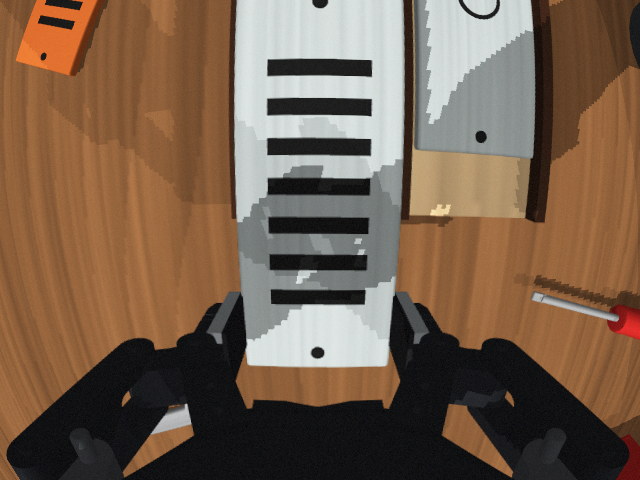

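View pics/s7.png

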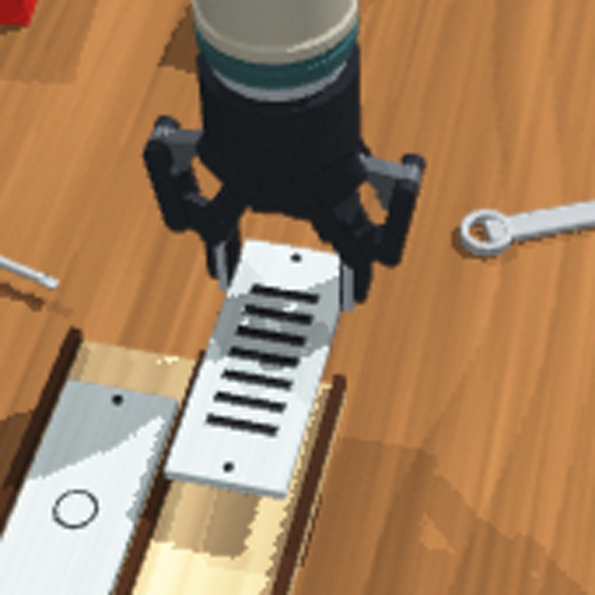

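```bash
python3 -c "
from plan import *
plan([0.5842,-0.3152,0.28],-4.1,14,1)"
```

```text
clock 9.95 pos [0.5065 0.062  0.2472] F [-0.94  1.05 -1.14] w 0.0579 q [-0.01  0.32  1.87 -0.    0.94  0.  ]
total rv [ 0.0001  0.0566 -0.0001] tool shift cm [ 10.447  -3.281 -37.066]
[0.0, 0.004, -0.0, 0.595, -0.234, -2.686, 1.0]
[0.0, 0.004, -0.0, 0.606, -0.234, -2.683, 1.0]
[0.0, 0.004, -0.0, 0.617, -0.234, -2.681, 1.0]
[0.0, 0.004, -0.0, 0.628, -0.234, -2.678, 1.0]
[0.0, 0.004, -0.0, 0.639, -0.234, -2.676, 1.0]
[0.0, 0.004, -0.0, 0.649, -0.234, -2.673, 1.0]
[0.0, 0.004, -0.0, 0.66, -0.234, -2.67, 1.0]
[0.0, 0.004, -0.0, 0.671, -0.234, -2.668, 1.0]
[0.0, 0.004, -0.0, 0.682, -0.234, -2.665, 1.0]
[0.0, 0.004, -0.0, 0.693, -0.234, -2.662, 1.0]
[0.0, 0.004, -0.0, 0.703, -0.234, -2.659, 1.0]
[0.0, 0.004, -0.0, 0.714, -0.234, -2.656, 1.0]
[0.0, 0.004, -0.0, 0.725, -0.234, -2.654, 1.0]
[0.0, 0.004, -0.0, 0.736, -0.234, -2.651, 1.0]
```

arm_command(
  increments=[0,0,0,0,-1,0,1,0,0,0,0,-1.2,-0.6,1,0,0.004,0,0.3,-1,-1.4,1,0,0.006,0,0.6,0,-2.2,1,0,0.006,0,0.8,0,-2.8,1,0,0.006,0,0.8,0,-2.8,1,0,0.006,0,0.8,0,-2.8,1,0,0.006,0,0.8,0,-2.8,1],
)

```text
clock: 10.95
position: [0.5433, -0.0952, 0.28]
ee_rot: [-0.707, 0.707, -0.017, 0.018]
contact_force: [1.1, 0.1, -1.0]
width: 0.0582
```

arm_command(
  increments=[0,0.006,0,0.8,0,-2.8,1,0,0.006,0,0.8,0,-2.8,1,0,0.006,0,0.8,0,-2.8,1,0,0.003,0,0.8,0,-2.8,1,0,0.002,0,0.8,0,-2.8,1,0,0,0,0.6,0,-2.2,1,0,0,0,0.4,0,-1.2,1,0,0,0,0,0,0,1],
)

```text
clock: 11.95
position: [0.5822, -0.2707, 0.279]
ee_rot: [0.707, -0.707, 0.026, -0.026]
contact_force: [0.6, 0.3, -0.6]
width: 0.0582
```

```bash
python3 -c "
from plan import *
plan([0.5842,-0.3152,0.24],-4.1,4,1)"
```

```text
clock 11.95 pos [ 0.5822 -0.2707  0.279 ] F [ 0.55  0.29 -0.61] w 0.0582 q [-0.54  0.46  1.54  0.    1.14 -0.47]
total rv [-0.0003 -0.0014 -0.0001] tool shift cm [ 0.521  3.904 -4.427]
[-0.0001, -0.0004, -0.0, 0.132, 0.976, -1.107, 1.0]
[-0.0001, -0.0004, -0.0, 0.132, 0.976, -1.107, 1.0]
[-0.0001, -0.0004, -0.0, 0.131, 0.976, -1.107, 1.0]
[-0.0001, -0.0004, -0.0, 0.131, 0.976, -1.107, 1.0]
```

arm_command(
  increments=[0,0,0,0.15,0,-1.2,1,0,0,0,0.15,0.2,-1.6,1,0,0,0,0.12,0.8,-1.2,1,0,0,0,0.1,1,-0.43,1,0,0,0,0,0.9,0,1,0,0,0,0,0.4,0,1,0,0,0,0,0,0,1],
)

```text
clock: 12.82
position: [0.584, -0.3141, 0.2457]
ee_rot: [0.707, -0.706, 0.026, -0.025]
contact_force: [-0.1, -0.7, -0.3]
width: 0.058
```

```bash
python3 -c "
from plan import *
import cv2
from rig import vision
plan([0.5842,-0.3152,0.22],-4.1,1,1)
cv2.imwrite('pics/w8.png',vision.get_image('wrist')[:,:,::-1])
cv2.imwrite('pics/s8.png',cv2.resize(vision.get_image('side')[:,:,::-1][90:215,230:390],None,fx=4,fy=4,interpolation=2))
cv2.imwrite('pics/t8.png',cv2.resize(vision.get_image('top')[:,:,::-1][140:260,350:500],None,fx=5,fy=5,interpolation=2))
"
```

```text
clock 12.825 pos [ 0.584  -0.3141  0.2457] F [-0.13 -0.68 -0.26] w 0.058 q [-0.6   0.52  1.53  0.    1.1  -0.53]
total rv [-0.0006 -0.0001 -0.0009] tool shift cm [ 0.032  2.566 -0.109]
[-0.0006, -0.0001, -0.0009, 0.034, 2.566, -0.111, 1.0]
```

View pics/w8.png

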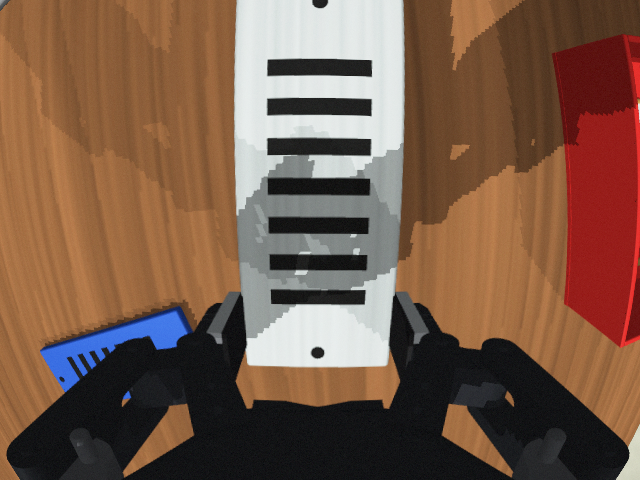

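View pics/s8.png

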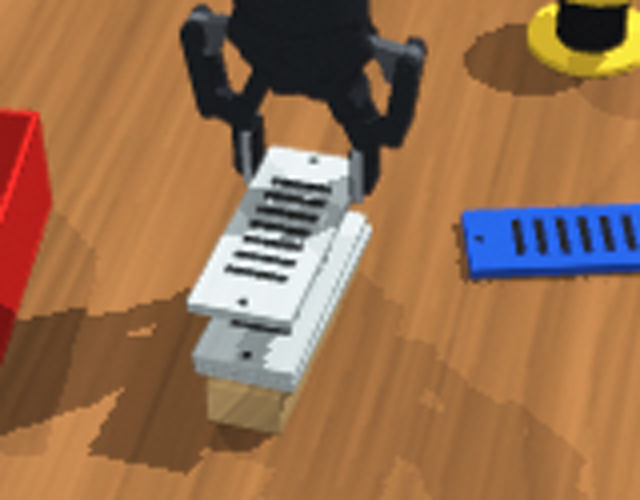

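View pics/t8.png

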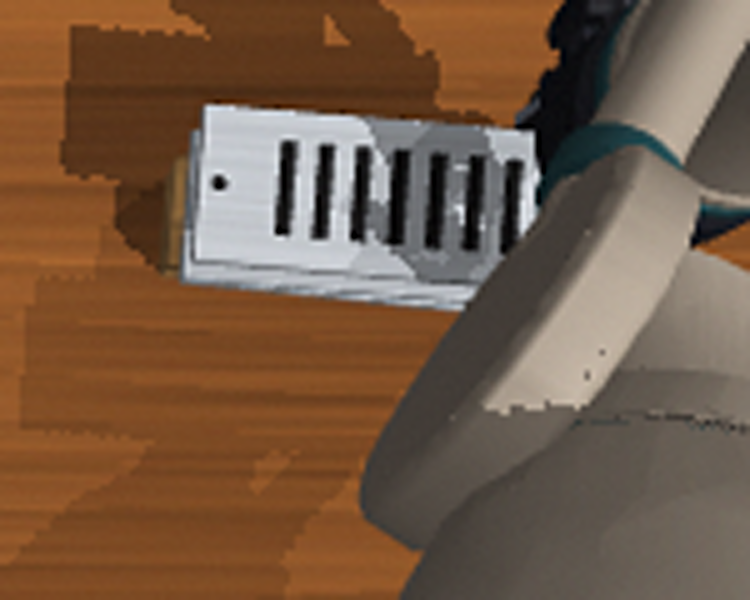

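```bash
python3 - <<'E'
from h import *
np.set_printoptions(precision=4,suppress=True)
t=crop(350,140,5); s=crop(230,90,4)
for a,b in (((219,183),(242,301)),((287,188),(256,272)),((513,205),(303,184))): print(tri(t(*a),s(*b)))
E
```

```text
(array([ 0.593 , -0.1939,  0.0865]), np.float64(0.0003521322932970773))
(array([ 0.5912, -0.2192,  0.0869]), np.float64(0.0003962231590458375))
(array([ 0.5844, -0.3033,  0.0868]), np.float64(0.0004902577923308572))
```

arm_command(
  increments=[0,0,0,0.03,0.5,-0.1,1,0,0,0,0,0.7,0,1,0,0,0,0,0.7,0,1,0,0,0,0,0.4,0,1,0,0,0,0,0.2,0,1,0,0,0,0,0.2,0,1,0,0,0,0,0.2,0,1,0,0,0,0,0,0,1],
)

```text
clock: 13.98
position: [0.5843, -0.3155, 0.2171]
ee_rot: [-0.707, 0.707, -0.025, 0.025]
contact_force: [0.6, 0.1, -1.5]
width: 0.0579
```

arm_command(
  increments=[0,0,0,0,0.1,0,1,0,0,0,0,0.1,0,1,0,0,0,0,0.1,0,1,0,0,0,0,0,0,1],
)

```text
clock: 14.48
position: [0.5844, -0.3156, 0.2148]
ee_rot: [-0.706, 0.707, -0.025, 0.026]
contact_force: [-1.0, 2.1, 2.9]
width: 0.0579
```

```bash
python3 -c "
from plan import *
import cv2
from rig import vision
for i in range(3):
  cv2.imwrite('pics/s9.png',cv2.resize(vision.get_image('side')[:,:,::-1][100:215,250:370],None,fx=5,fy=5,interpolation=2))
  plan([0.5842,-0.3152,0.2135],-4.1,1,1)
"
```

```text
clock 14.525 pos [ 0.5844 -0.3156  0.2148] F [-1.35  0.58  2.95] w 0.0582 q [-0.6   0.55  1.56 -0.    1.03 -0.53]
total rv [ 0.0004 -0.0004  0.0006] tool shift cm [-0.019  0.13   0.035]
[0.0004, -0.0004, 0.0006, -0.019, 0.129, 0.035, 1.0]
clock 14.575 pos [ 0.5843 -0.3156  0.2148] F [-0.88  0.31  3.49] w 0.058 q [-0.6   0.55  1.56 -0.    1.03 -0.53]
total rv [ 0.0004 -0.0004  0.0006] tool shift cm [-0.017  0.128  0.038]
[0.0004, -0.0004, 0.0006, -0.017, 0.128, 0.038, 1.0]
clock 14.625 pos [ 0.5844 -0.3156  0.2147] F [-1.06 -0.27  2.66] w 0.0582 q [-0.6   0.55  1.56 -0.    1.03 -0.53]
total rv [ 0.0004 -0.0004  0.0006] tool shift cm [-0.018  0.122  0.037]
[0.0004, -0.0004, 0.0006, -0.019, 0.121, 0.037, 1.0]
```

View pics/s9.png

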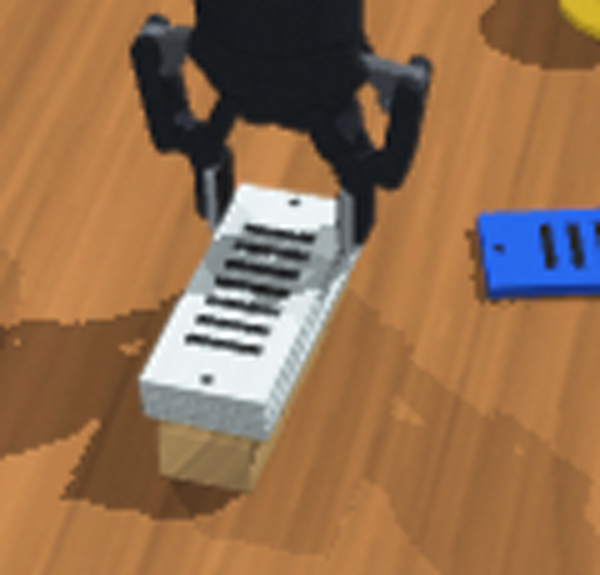

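arm_command(
  increments=[0,0,0,0,0.05,0,1,0,0,0,0,0,0,1,0,0,0,0,0,0,1],
)

```text
clock: 15.0
position: [0.5844, -0.3156, 0.2146]
ee_rot: [-0.706, 0.707, -0.025, 0.026]
contact_force: [-1.1, 1.5, 6.0]
width: 0.0577
```

arm_command(
  increments=[0,0,0,0,0,0,1,0,0,0,0,0,0,0.3,0,0,0,0,0,0,0.25,0,0,0,0,0,0,0.18,0,0,0,0,0,0,0.1,0,0,0,0,0,0,0,0,0,0,0,0,0,0,0,0,0,0,0,0,0],
  grip_force=20,
)

```text
clock: 16.0
position: [0.5843, -0.3156, 0.2137]
ee_rot: [-0.707, 0.707, -0.025, 0.025]
contact_force: [-0.0, -0.4, 0.2]
width: 0.0855
```

arm_command(
  increments=[0,0,0,0,-0.5,0,0,0,0,0,0,-1.5,0,0,0,0,0,0,-3,0,0,0,0,0,0,-4,0,0,0,0,0,0,-4,-2,0,0,0,0,0,-2,-5,0,0,0,0,0,0,-5,0,0,0,0,0,0,-4,0],
)

```text
clock: 17.0
position: [0.5724, -0.4768, 0.3659]
ee_rot: [-0.706, 0.707, -0.025, 0.026]
contact_force: [1.1, -0.6, -0.1]
width: 0.085
```

```bash
python3 -c "
from plan import *
import cv2
from rig import vision
plan([0.5842,-0.3152,0.2135],-4.1,1,1)
cv2.imwrite('pics/s10.png',cv2.resize(vision.get_image('side')[:,:,::-1][130:205,270:330],None,fx=8,fy=8,interpolation=2))
cv2.imwrite('pics/t10.png',vision.get_image('top')[:,:,::-1])
"
```

```text
clock 17.0 pos [ 0.5724 -0.4768  0.3659] F [ 1.07 -0.59 -0.08] w 0.085 q [-0.79  0.55  1.15 -0.    1.44 -0.72]
total rv [ 0.0022 -0.0009  0.0022] tool shift cm [ 0.023 15.241 16.207]
[0.0022, -0.0009, 0.0022, -0.025, 15.204, 16.241, 1.0]
```

View pics/s10.png

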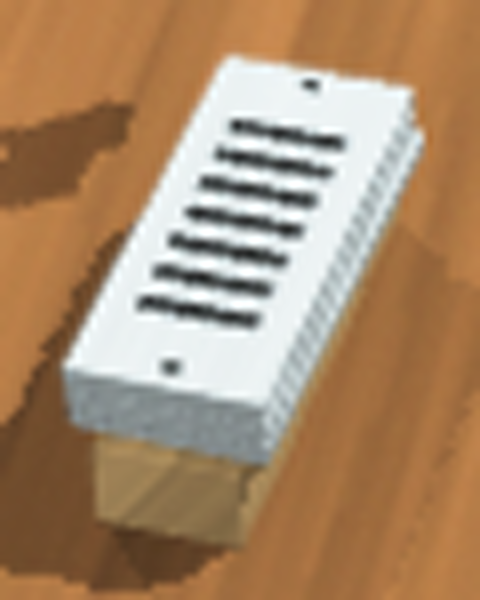

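View pics/t10.png

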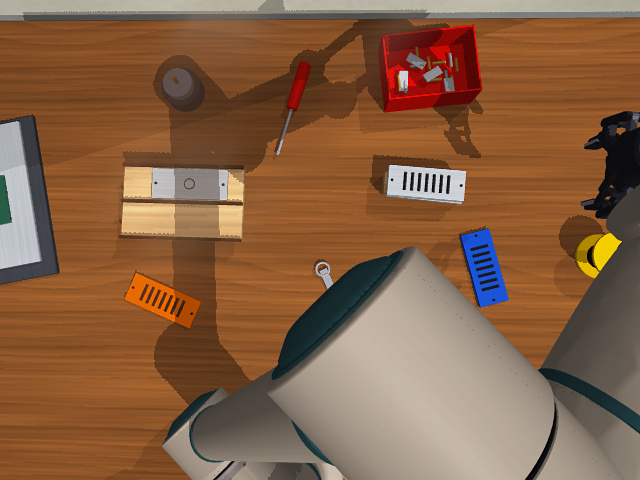

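```bash
python3 - <<'E'
import cv2
im=cv2.imread('pics/t10.png')
cv2.imwrite('pics/t10b.png',cv2.resize(im[155:215,375:475],None,fx=7,fy=7,interpolation=cv2.INTER_CUBIC))
E
```

```text
(no output)
```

View pics/t10b.png

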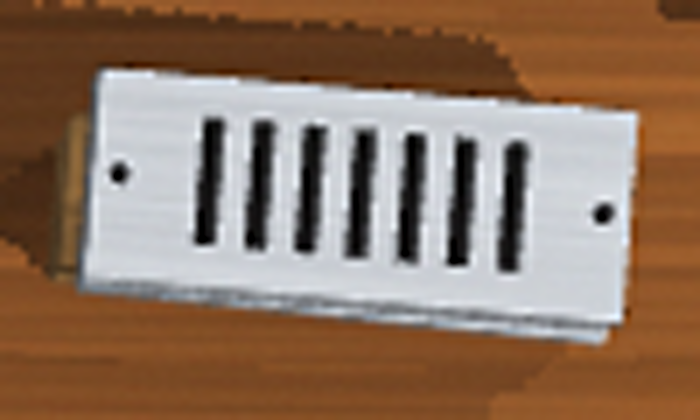

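```bash
python3 - <<'E'
from h import *
np.set_printoptions(precision=4,suppress=True)
t=crop(375,155,7); s=crop(270,130,8)
P=[]
for a,b in (((119,174),(171,368)),((603,213),(311,85))): X,e=tri(t(*a),s(*b)); print(X,e); P.append(X)
d=P[1]-P[0]; print((P[0]+P[1])/2,np.degrees(np.arctan2(d[1],d[0])))
from rig import ticket
print(ticket.sign_off())
E
```

```text
[ 0.5932 -0.1953  0.0546] 0.00029531848654415114
[ 0.5828 -0.3286  0.055 ] 0.00017665101045495957
[ 0.588  -0.2619  0.0548] -94.45533927514705
the job is handed in; nothing more can be done
None
```

The vented cover now lies on top of the pile, slots up, and I have handed the job in. It took about 17 s of the 48 s allowed.

I pushed it along its lane with shut fingers until its end stuck out about 56 mm past the front edge. I then gripped it across its width by that end, lifted it level and lowered it until the tool felt the pile. It stayed held until it rested there; then I opened the fingers and backed away.

- **Position on the pile:** the cover's measured centre is (0.588, -0.262), less than 1 mm from the pile centre I measured at the start.
- **Angle and tilt:** its length is about 0.3° off the pile's, and it is level to within about 0.5 mm from end to end.
- **Height:** its top face is at 55 mm, against an expected 54 mm (46 mm pile plus 8 mm cover). That is within the cameras' 2 mm accuracy.
- **Plain cover and pile:** in the last pictures the plain cover looks unmoved and the pile shows no visible shift. I judged both by eye and did not re-measure them.
- **Arm clear:** the arm was well clear of everything, with the force reading near zero.

No check failed or disagreed.

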